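Feed a mounted specimen and hold the loupe over it

ROBOT

A 6-joint arm with a two-finger parallel gripper is mounted at the origin on a cart in front of the work surface, level with it; the furniture and walls round the work are solid. World frame = base frame: x ahead of the robot, y to its left, z up, the work surface at z = 0. Lengths are in mm, angles in rad, forces in N, time in s.
With the tool pointing down it reaches from about 275 to 1000 mm from the base axis. Payload 8.4 kg.
Tool frame: the origin (TCP) lies at the very end of the fingers, on their centre line; the grasp point (between the pads) lies 19 mm behind it; z points along the fingers, y is the direction in which the jaws open and shut (so a half turn about z gives the same grasp; the last joint's range is limited). The gripper opens to 85 mm and grips with 20 to 120 N. Pads are 22 mm wide; open, the fingers measure 114 mm over their backs; the gripper's body (76 mm by 85 mm) begins 54 mm behind the grasp point. The pads swing forward as they close: fully open they stand 13 mm farther back than shut.
Start: joints at [1.137, 0.353, 1.633, -0, 1.155, -0.002], TCP at [261.565, 567.637, 231.281] pointing down, gripper open.
Joint ranges: [-2.63, 2.63], [-0.92, 2.1], [0.06, 2.66], [-1.3, 4.44], [0, 2.69], [-3.02, 3.02]. Speed limits (rad/s): [2.22, 2.22, 2.79, 3.14, 3.14, 3.14].

INTERFACE

Orientations are given as [roll, pitch, yaw] about the fixed x, y, z axes, in that order (R = Rz(yaw) Ry(pitch) Rx(roll)).
In Python, from rig import r, vision gives the robot as it stands.
- The arm moves only by the tool move_arm, never from a script. Its argument "series" is text: rows parted by semicolons, each of 7 numbers parted by spaces: the closure, from -1 (fully open) to 1 (shut), then the shift along the tool's x, y, z in units of 40 mm (1.0 is 40 mm), then the turn, a rotation vector about the tool's x, y, z in degrees. In form: grip tx ty tz ax ay az; .... A call has 1 to 20 rows; each row shifts and turns the pose as measured when the row begins, along the tool's axes as they then stand; what a row does not reach is not made up. A row lasts 1/8 s, in which the tool goes at most 62.5 mm and 10.7 degrees, less where a joint would pass 70% of its speed; a pose out of reach is approached as far as the arm can. A call is refused whole if a number of a shift passes 1 or a number of a turn 10.7, either way. A call with a gripper value outside its range is refused whole. The fingers move at their own pace and stop on an object; "grip_force" is the grip in N (left out, the last holds). Time passes only in rows, so rows that do not move let the fingers close. It gives the time, the measured TCP pose, the force and the opening at its end, in the units of the state.
- r.sense(): the state, without advancing time (a new reading comes with each control period).
- vision.grab_frame(name): name is "scene" or "top" or "wrist"; returns the picture (400x640x3 uint8, red, green, blue); there is no depth.
- vision.camera_params(name): a dict with "fx", "fy", "cx", "cy" (pixels), "k1" (the pictures are not rectified: a ray, as slopes to the right and down, at radius r is drawn at 1 + k1 r^2 times it, then the intrinsics apply), "position" and "rotation" of the camera in the world. Camera axes: x right, y up, looking along -z (the intrinsics and any distortion apply to the point x, -y, -z); pixel columns grow to the right and rows downward; lengths in mm; the calibration is good to about 2 mm. A picture is of the moment at which its call begins: read the wrist's pose just before it. camera_params takes no time and is no camera call; for the wrist camera it gives the pose at the moment of the call.
- r.sign_off(): hands the job in, once; it reports no verdict.
The state is a dict: "clock": time; "qpos": joint angles; "qvel": joint speeds; "joint_efforts": joint torques, N m; "eef_pos": TCP position; "tcp_rot": TCP orientation; "contact_force": force on the tool from outside, world axes, zero at the start; "wrist_torque": the same for the moment, N m; "opening": opening from 0.0 (shut) to 1.0 (fully open).
Only numpy, scipy, OpenCV 4.12 (cv2) and the standard library are available. Lean on these libraries where they do the work, as an engineer would, in place of code of your own. Each camera call takes 0.05 s, during which the arm holds its last target. There are 200 camera calls.

TASK

Push the blue plate of the specimen feeder fully in, so that the sprung plunger slides the black specimen up to the viewing spot, and let the plunger spring back out. Then pick up the loupe (not the eyepiece), carry it over the top of the clear splash guard, and finish still holding it upright and still, centred about 10 mm above the specimen's polished face. Neither the gripper nor the loupe may touch the specimen or the guard, and the eyepiece, the bottle and the dark red specimen are to stay where they stand.

Things in the scene. Friction and masses are not known exactly. Their poses are not given: they have to be found in the camera images.
- feeder: Fixed specimen feeder: aluminium base plate 170 (x) x 64 x 6 mm with two dark steel rails along x (inner faces 33 mm apart, each 10 mm wide, tops 16 mm above the worktop) forming a channel, closed at both ends by blocks also 16 mm high (stop face at x = +66.5 mm). Origin: centre of the underside. x = direction in which the plunger is pushed, z up. Yaw varies.
- view_spot (a point): The viewing spot: point on the channel floor (6 mm above the worktop), at x = +50 mm of the feeder, between two brass marks on the rails. The specimen's centre is here when the plunger has been pushed fully in. Axes as the feeder's.
- push_plate (a point): Centre of the pushing face of the plunger's upright blue plate: 36 mm wide (feeder y), 8 mm thick, from 18 to 56 mm above the worktop; the point is 37 mm above the worktop on the side away from the specimen. Push there towards feeder +x. Moves with the plunger; at rest at feeder x = -45 mm. Axes as the feeder's.
- plunger (a joint): Travel of the sprung plunger in m along the feeder's +x: 0 = at rest (out), 0.040 = fully in, against its stop. A spring returns it: about 3 N at rest, 7 N fully in. Its front face meets the specimen after a few mm and pushes it to the viewing spot, where the specimen stays when the plunger goes back.
- mount: Loose black round specimen with a bright round metal spot in its polished upper face, 30 mm diameter, 19 mm high, 28 g, lying in the feeder's channel. Origin: centre of its underside (on the channel floor, 6 mm above the worktop), z up. At the start its centre is at feeder x = +12 to +18 mm.
- loupe: Loose black loupe (hand magnifier) standing on the worktop left of the guard: round, waisted, 33 mm diameter, 35 mm high, about 30 to 60 g. Origin: centre of its underside, z up along its axis.
- guard: Fixed clear splash guard with an aluminium top edge, standing between the loupe and the feeder: 280 mm long (its x), panel 5 mm thick, top edge 8 mm thick and 100 mm above the worktop; two feet, 50 mm long across the guard, near its ends. Origin: centre of its underside, z up.
- eyepiece: Loose eyepiece, black above and bright metal below, 32 mm diameter, 46 mm high, standing left of the guard. Not the loupe; leave it. Origin: centre of its underside.
- bottle: Loose small bottle with black dropper cap, 35 mm diameter, 100 mm high, beyond the far end of the guard; leave it. Origin: centre of its underside.
- red_mount: Loose dark red round specimen, 30 mm diameter, 16 mm high, to the right of the feeder; leave it. Origin: centre of its underside.
There are look-alikes about, which are no part of the job. Leave any pink look-alike of the mount alone.

How it is judged:
By the outcome, as a careful person would: the job done as asked, in the order asked, and still so for the second after the job is handed in, while the arm keeps its last pose, push and grip.
It also fails if it takes over 69 s, if anything falls off the work surface, if the arm or the gripper's body presses on something with over 40 N, if the wrist force passes 120 N, or if a joint passes its speed limit or range.

## Working session

There is one attempt and no reset: what is moved stays moved. The work goes in short steps, Python scripts to look and compute and a tool call to move; the robot and the scene stay as the last step left them, time stands still between calls to the robot, and variables do not carry over. Pictures are saved under pics/ and viewed, about 8 in all and at most 12, crops included, and the job is handed in when it is done.

Besides the shell and the picture viewer there is one more tool, called after "Call:" as name(argument=value, ...) on one line, values as JSON. move_arm: Moves the arm, as the interface text tells. Its arguments: {"type":"object","properties":{"series":{"type":"string"},"grip_force":{"type":"number"}},"required":["series"]}

```bash
ls; mkdir -p pics; cat > h.py <<'E'
import numpy as np, cv2
from rig import r, vision
def K(p): return np.array([[p["fx"],0,p["cx"]],[0,p["fy"],p["cy"]],[0,0,1.]]), np.array([p["k1"],0,0,0,0.])
def pix2z(p,uv,z):
    k,d=K(p); q=cv2.undistortPoints(np.array(uv,float).reshape(-1,1,2),k,d)[:,0]
    R=np.array(p["rotation"]).reshape(3,3); o=np.array(p["position"])
    D=np.c_[q[:,0],-q[:,1],-np.ones(len(q))]@R.T
    z=np.broadcast_to(z,len(q)); return o+D*((z-o[2])/D[:,2])[:,None]
def proj(p,X):
    k,d=K(p); R=np.array(p["rotation"]).reshape(3,3)
    c=(np.atleast_2d(X)-np.array(p["position"]))@R; x=c[:,:2]/-c[:,2:]; x[:,1]*=-1
    r2=(x**2).sum(1,keepdims=True); x=x*(1+p["k1"]*r2)
    return x*[p["fx"],p["fy"]]+[p["cx"],p["cy"]]
def save(n,im,s=1): cv2.imwrite(f"pics/{n}.png",cv2.resize(im[...,::-1],None,fx=s,fy=s,interpolation=cv2.INTER_CUBIC))
def sit():
    s=r.sense(); print(s["clock"],np.round(s["eef_pos"],1),np.round(s["tcp_rot"],3),np.round(s["contact_force"],1),s["opening"]); return s
E
python3 - <<'E'
from h import *
s=sit(); print({k:np.round(v,3) for k,v in s.items()})
for n in("scene","top"):
    p=vision.camera_params(n); print(n,{k:np.round(v,3).tolist() for k,v in p.items()})
    save(n+"0",vision.grab_frame(n),1.25)
print(vision.camera_params("wrist"))
E
```

```text
pics
0.0 [261.4 567.2 230.6] [-3.14 -0.    2.71] [0.5 0.3 0.3] 1.0022266659301395
{'clock': np.float64(0.0), 'qpos': array([ 1.137,  0.354,  1.634,  0.   ,  1.155, -0.002]), 'qvel': array([-0.001, -0.002, -0.   ,  0.   , -0.002,  0.001]), 'joint_efforts': array([ 2.0000e-03, -6.0526e+01, -3.4207e+01,  0.0000e+00,  9.0000e-03,
       -0.0000e+00]), 'eef_pos': array([261.377, 567.194, 230.552]), 'tcp_rot': array([-3.14, -0.  ,  2.71]), 'contact_force': array([0.47 , 0.345, 0.251]), 'wrist_torque': array([ 0.036,  0.018, -0.023]), 'opening': np.float64(1.002)}
scene {'fx': 378.371, 'fy': 378.371, 'cx': 318.615, 'cy': 201.614, 'k1': -0.049, 'position': [-85.276, 561.467, 568.148], 'rotation': [1.01, 0.015, -2.253]}
top {'fx': 463.697, 'fy': 463.697, 'cx': 316.908, 'cy': 201.531, 'k1': 0.023, 'position': [403.451, 27.389, 1150.4], 'rotation': [0.152, 0.03, -1.547]}
{'fx': 325.72116698340733, 'fy': 325.72116698340733, 'cx': 318.66108278720844, 'cy': 195.73643420918418, 'k1': -0.011683555044942237, 'position': array([188.99791698, 600.84362041, 374.66395487]), 'rotation': array([-0.31530938,  0.00154068,  1.13785912])}
```

```bash
sed -i 's/^import numpy.*/&\nfrom scipy.spatial.transform import Rotation as Ro/; s/np.array(p\["rotation"\]).reshape(3,3)/Ro.from_euler("xyz",p["rotation"]).as_matrix()/' h.py; python3 -c "
from h import *
p=vision.camera_params('top'); print(proj(p,[[400,0,0],[400,200,0],[600,0,0]]))"
```

```text
[[342.22088368 274.34930555]
 [260.85020842 272.38506009]
 [343.45945133 193.7699756 ]]
```

View pics/top0.png

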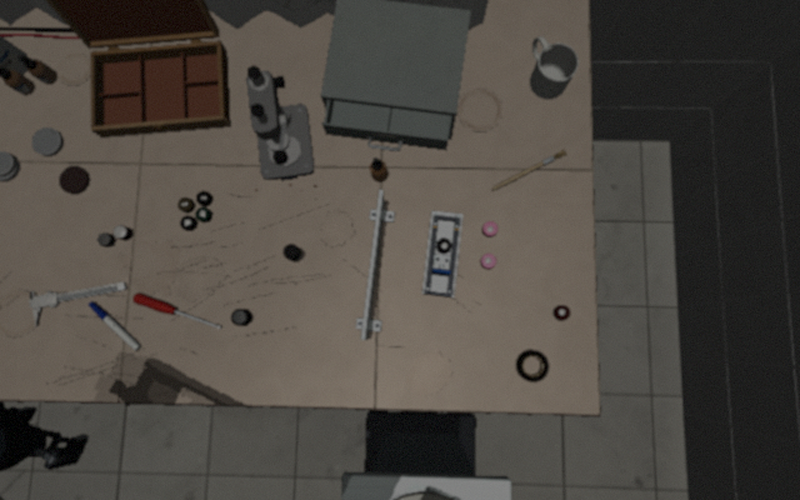

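View pics/scene0.png

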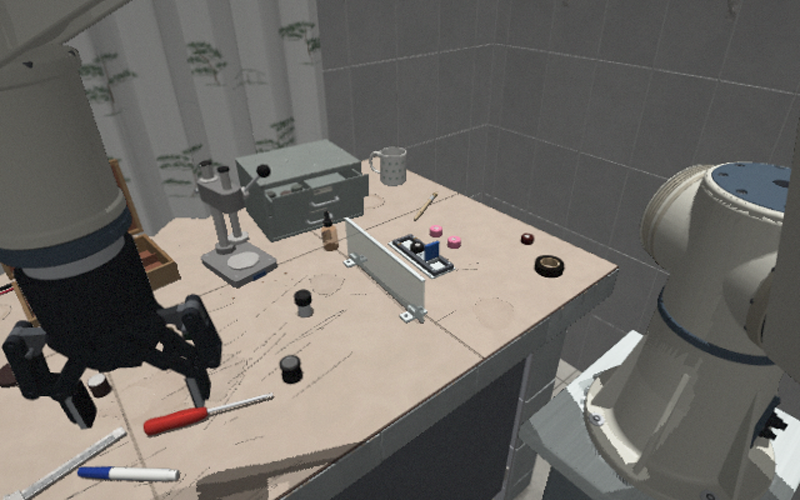

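Top view: the loupe candidates are (240,317), all black (scene 290,368), and (293,253), black over bright metal, which is the eyepiece (scene 303,303). The feeder is at (443,254), with the blue plate at (440,272) and the black specimen at (444,245). Pink look-alikes are at (489,229) and (488,261), and the red specimen at (562,312). I choose (240,317) as the loupe and will check it in a close crop.

```bash
python3 - <<'E'
from h import *
import cv2
a=cv2.imread("pics/top0.png")  # placeholder; use fresh frames
t=vision.grab_frame("top"); s=vision.grab_frame("scene")
t=np.clip(t.astype(float)*1.8,0,255).astype(np.uint8)
z=lambda im,y,x,h,w,f: cv2.resize(im[y:y+h,x:x+w],(w*f,h*f),interpolation=cv2.INTER_CUBIC)
A=z(t,160,325,84,60,7)            # feeder: origin (325,160) x7 -> 420x588
B=z(t,190,172,84,54,7)             # loupe & eyepiece
B=cv2.resize(t[190:274,172:250],(78*4,84*4),interpolation=cv2.INTER_CUBIC)  #312x336
C=z(s,222,200,84,104,3)            # 312x252
save("crop1",np.hstack([A,np.vstack([B,C])]))
print(np.vstack([B,C]).shape)
E
```

```text
(588, 312, 3)
```

View pics/crop1.png

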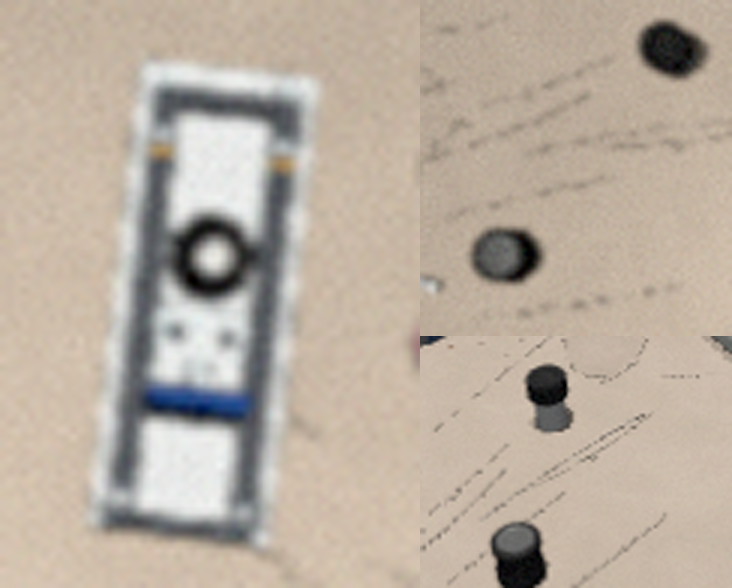

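Crop: the all-black object with the grey lens at (498,255) is the loupe, and the black-over-metal one at (672,48) is the eyepiece. The feeder's corners are (143,62), (318,80), (267,544), (93,524), and the brass marks (160,150) and (284,163).

```bash
python3 - <<'E'
from h import *
p=vision.camera_params("top")
f=lambda q:np.array(q)/7+[325,160]-.43
c=pix2z(p,f([[143,62],[318,80],[267,544],[93,524]]),6)[:,:2]
o=c.mean(0); v=(c[0]+c[1]-c[2]-c[3])/2; print("centre",o,"len",np.linalg.norm(v),"wid",np.linalg.norm(c[0]-c[1]),np.linalg.norm(c[3]-c[2]),"yaw",np.arctan2(v[1],v[0]))
b=pix2z(p,f([[160,150],[284,163]]),16)[:,:2]; print("brass",b.mean(0))
print("mount",pix2z(p,f([[211,256]]),25))
print("plate top",pix2z(p,f([[198,398]]),56))
u=v/np.linalg.norm(v)
print("view pred",o+50*u,"plate pred",o-41*u,"push pt",o-45*u)
l=pix2z(p,[[191.2,253.4]],35); print("loupe",l)
print("eyepiece",pix2z(p,[[(252)/4+172,49/4+190]],23))
g=pix2z(p,np.array([[381,193],[365,338]])/1.25,100); print("guard top ends",g, np.linalg.norm(g[0]-g[1]))
sp=vision.camera_params("scene")
print("scene: loupe top",proj(sp,l)*1.25, "view16",proj(sp,np.r_[b.mean(0),16])*1.25)
E
```

```text
centre [577.58666042 -26.17484598] len 167.67942357753319 wid 63.0714958973398 61.46902774679125 yaw -0.0951996603849402
brass [627.71437598 -30.95887777]
mount [[590.34402832 -27.07019149  25.        ]]
plate top [[536.36580074 -21.74345818  56.        ]]
view pred [627.3602571  -30.92764232] plate pred [536.77231114 -22.27755298] push pt [532.7904234  -21.89732927]
loupe [[441.42686242 364.91372754  35.        ]]
eyepiece [[569.75552582 267.96353464  23.        ]]
guard top ends [[674.26071857  93.77440565 100.        ]
 [406.3343743  115.05045296 100.        ]] 268.76978279550394
scene: loupe top [[288.75728555 360.69703147]] view16 [[406.50656437 240.59038393]]
```

Call:
move_arm(series="1 0 0 0 0 0 9; 1 0 0 0 0 0 9; 1 0 0 0 0 0 9; 1 0 0 0 0 0 9; 1 0 0 0 0 0 9; 1 0 0 0 0 0 9; 1 0 0 0 0 0 9; 1 0 0 0 0 0 7.7; 1 0 0 0 0 0 0")

```text
clock: 1.32
eef_pos: [260.9, 566.2, 228.8]
tcp_rot: [-3.14, 0.004, 1.437]
contact_force: [0.2, 0.6, -0.1]
opening: -0.002
```

Call:
move_arm(series="1 -0.93 0.5 0 0 0 -1; 1 -0.93 0.5 0 0 0 -1; 1 -0.93 0.5 0 0 0 0; 1 -0.93 0.5 0 0 0 0; 1 -0.93 0.5 0 0 0 0; 1 -0.93 0.5 0 0 0 0; 1 -0.93 0.5 0 0 0 0; 1 -0.93 0.5 0 0 0 0; 1 -0.93 0.5 0 0 0 0; 1 -0.93 0.5 0 0 0 0; 1 -0.93 0.5 0 0 0 0; 1 -0.93 0.5 0 0 0 0; 1 -0.93 0.5 0 0 0 0; 1 -0.93 0.5 0 0 0 0; 1 0 0 0 0 0 0")

```text
clock: 3.2
eef_pos: [507.5, 9.0, 231.1]
tcp_rot: [3.139, 0.003, 1.531]
contact_force: [-0.9, 0.7, -0.9]
opening: 0.003
```

Call:
move_arm(series="1 -0.35 -0.16 0 0 0 3; 1 -0.35 -0.16 0 0 0 0; 1 0 0 0 0 0 0; 1 0 0 0 0 0 0")

```text
clock: 3.7
eef_pos: [490.3, -18.5, 231.0]
tcp_rot: [3.14, 0.002, 1.48]
contact_force: [1.7, 0.2, -0.7]
opening: 0.004
```

```bash
cat >> h.py <<'E'
O=np.array([577.587,-26.175]); YAW=-0.0952
def feeder(P,o=O,yaw=YAW):
    P=np.atleast_2d(np.array(P,float)); c,s=np.cos(yaw),np.sin(yaw)
    return np.c_[o[0]+c*P[:,0]-s*P[:,1],o[1]+s*P[:,0]+c*P[:,1],P[:,2]]
M=[[85,32,6],[85,-32,6],[-85,-32,6],[-85,32,6],[50,21.5,16],[50,-21.5,16],[-45,18,56],[-45,-18,56],[66.5,16.5,16],[66.5,-16.5,16]]
E
python3 - <<'E'
from h import *
sit(); p=vision.camera_params("wrist"); im=vision.grab_frame("wrist").copy()
q=proj(p,feeder(M)); print(np.round(q*1.25,1).tolist())
for a,b in q: cv2.circle(im,(int(round(a)),int(round(b))),2,(255,0,0),1)
save("wrist1",im,1.25)
E
```

```text
3.7 [490.3 -18.5 231. ] [3.14e+00 2.00e-03 1.48e+00] [ 1.7  0.2 -0.7] 0.004109317456782982
[[590.3, 167.1], [580.2, 235.1], [401.1, 234.6], [401.4, 166.3], [554.2, 180.4], [548.5, 227.2], [452.4, 192.5], [450.4, 236.0], [572.0, 186.1], [567.1, 222.0]]
```

View pics/wrist1.png

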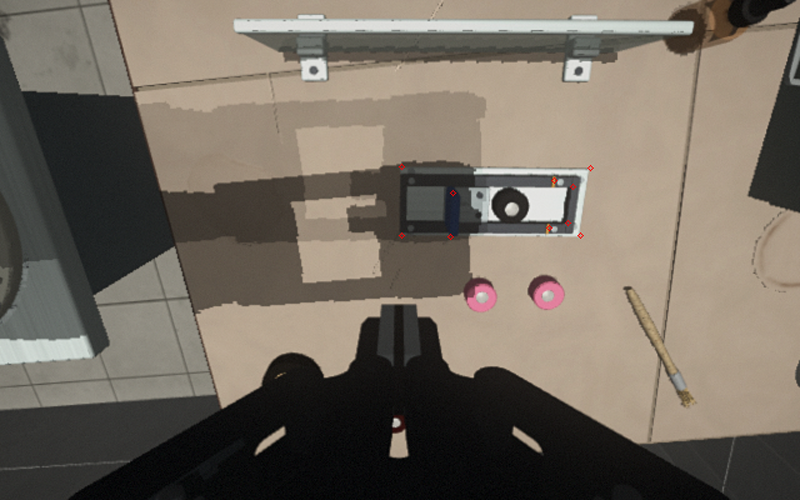

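The wrist view shows the feeder at (400–590, 167–237), and the projected model fits to about 2 px. The plate is at (452,212). Descending behind the plate.

Call:
move_arm(series="1 0 0 0.8 0 0 0; 1 0 0 0.8 0 0 0; 1 0 0 0.8 0 0 0; 1 0 0 0.8 0 0 0; 1 0 0 0.8 0 0 0; 1 0 0 0.6 0 0 0; 1 0 0 0.3 0 0 0; 1 0 0 0 0 0 0")

```text
clock: 4.75
eef_pos: [494.6, -15.4, 30.9]
tcp_rot: [3.134, 0.001, 1.486]
contact_force: [0.2, 1.1, 0.6]
opening: 0.002
```

Call:
move_arm(series="1 -0.07 0.3 0 0 0 0; 1 0 0.1 0 0 0 0; 1 0 0.1 0 0 0 0; 1 0 0.1 0 0 0 0; 1 0 0 0 0 0 0")

```text
clock: 5.38
eef_pos: [520.6, -20.4, 33.5]
tcp_rot: [3.133, 0.001, 1.486]
contact_force: [-4.3, -0.4, 1.5]
opening: 0.002
```

Call:
move_arm(series="1 0 0.12 0.02 0 0 0; 1 0 0.12 0 0 0 0; 1 0 0.12 0 0 0 0; 1 0 0.12 0 0 0 0; 1 0 0.12 0 0 0 0; 1 0 0.12 0 0 0 0")

```text
clock: 6.12
eef_pos: [547.8, -23.1, 32.6]
tcp_rot: [3.139, 0.002, 1.486]
contact_force: [-6.1, 0.2, 5.2]
opening: 0.003
```

Call:
move_arm(series="1 0 0.1 0 0 0 0; 1 0 0.07 0 0 0 0; 1 0 0.07 0 0 0 0; 1 0 0.05 0 0 0 0")

```text
clock: 6.62
eef_pos: [557.5, -24.0, 32.3]
tcp_rot: [-3.138, 0.002, 1.486]
contact_force: [-8.1, -0.5, 5.2]
opening: -0.001
```

Call:
move_arm(series="1 0 0.05 0 0 0 0; 1 0 0.05 0 0 0 0; 1 0 0.05 0 0 0 0")

```text
clock: 7.0
eef_pos: [557.6, -24.0, 31.5]
tcp_rot: [-3.124, 0.002, 1.486]
contact_force: [-12.3, 0.6, 10.1]
opening: -0.002
```

Call:
move_arm(series="1 0 0.1 0 0 0 0; 1 0 0.1 0 0 0 0; 1 0 0 0 0 0 0")

```text
clock: 7.38
eef_pos: [556.1, -23.9, 30.5]
tcp_rot: [-3.104, 0.002, 1.486]
contact_force: [-6.0, 0.3, 4.8]
opening: 0.003
```

```bash
python3 - <<'E'
from h import *
sit(); p=vision.camera_params("wrist"); im=vision.grab_frame("wrist").copy()
q=proj(p,feeder([[-1,18,56],[-1,-18,56],[50,0,25],[50,15,25],[50,-15,25]])); print(np.round(q*1.25,1).tolist())
a=q.mean(0); x,y=int(max(0,a[0]-80)),int(max(0,a[1]-60)); c=im[y:y+120,x:x+160]; print(x,y, (q-[x,y])*4)
save("wrist2",c,4)
E
```

```text
7.375 [556.1 -23.9  30.5] [-3.104e+00  2.000e-03  1.486e+00] [-6.   0.3  4.8] 0.0028939181674786777
[[460.5, 314.9], [454.5, 406.8], [576.1, 321.4], [581.7, 287.5], [570.8, 353.5]]
342 209 [[105.54057684 171.83879843]
 [ 86.53374134 465.62997476]
 [475.44188586 192.62512656]
 [493.36478093  84.08996426]
 [458.43425413 295.04852712]]
```

View pics/wrist2.png

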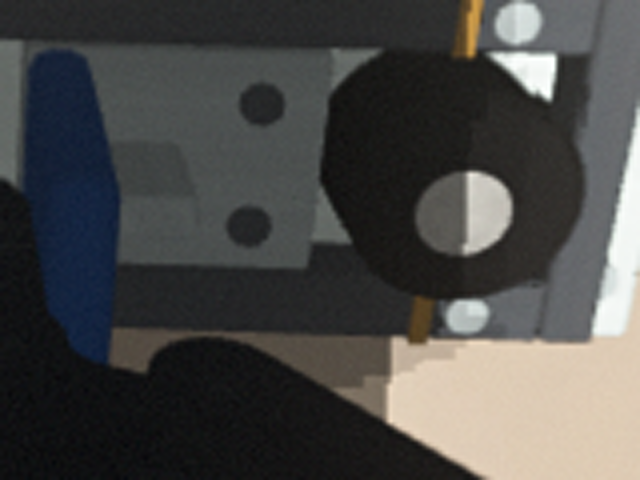

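```bash
python3 - <<'E'
from h import *
p=vision.camera_params("wrist"); f=lambda P:np.round((proj(p,feeder(P))-[342,209])*4+1.5).tolist()
print("brass",f([[50,18,16],[50,-25,16],[66.5,16.5,16],[66.5,-16.5,16]]),"view25",f([[50,0,25],[49,0,25],[50,-1,25]]),"plate top",f([[-5,18,56],[3,18,56],[3,-18,56]]))
print(p["position"])
E
```

```text
brass [[472.0, 36.0], [427.0, 322.0], [600.0, 49.0], [557.0, 272.0]] view25 [[478.0, 194.0], [470.0, 194.0], [477.0, 201.0]] plate top [[68.0, 173.0], [148.0, 175.0], [125.0, 469.0]]
[568.16733012  55.55355328 174.1706764 ]
```

Call:
move_arm(series="1 0 0.1 0 -2.2 0 0; 1 0 0.1 0 0 0 0; 1 0 0.15 0 0 0 0; 1 0 0.2 0 0 0 0")

```text
clock: 7.92
eef_pos: [557.4, -24.1, 27.6]
tcp_rot: [-3.101, 0.003, 1.486]
contact_force: [-34.5, 4.2, 27.0]
opening: -0.0
```

Hard on the stop (34 N against the 7 N spring), so the plunger is fully in. Now back off and lift.

Call:
move_arm(series="1 0 -0.2 0 0 0 0; 1 0 -0.3 -0.05 -1 0 0; 1 0 -0.3 0 -1 0 0; 1 0 -0.4 0 0 0 0; 1 0 -0.4 0 0 0 0; 1 0 -0.4 0 0 0 0; 1 0 -0.2 0 0 0 0; 1 0 0 0 0 0 0")

```text
clock: 8.93
eef_pos: [467.1, -16.0, 31.0]
tcp_rot: [-3.137, 0.003, 1.486]
contact_force: [-0.1, 0.5, -0.8]
opening: -0.0
```

Call:
move_arm(series="1 0 0 -1 0 0 0; 1 0 0 -1 0 0 0; 1 0 0 -1 0 0 0; 1 0 0 -1 0 0 0; 1 0 0 -1 0 0 0; -0.5 0.94 -0.15 0 0 0 0; -0.5 0.94 -0.15 0 0 0 0; -0.5 0.94 -0.15 0 0 0 0; -0.5 0.94 -0.15 0 0 0 0; -0.5 0.94 -0.15 0 0 0 0; -0.5 0.94 -0.15 0 0 0 0; -0.5 0.94 -0.15 0 0 0 0; -0.5 0.94 -0.15 0 0 0 0; -0.5 0.5 0 0 0 0 0; -0.5 0 0 0 0 0 0")

```text
clock: 10.8
eef_pos: [457.1, 319.6, 242.1]
tcp_rot: [3.131, -0.002, 1.484]
contact_force: [0.5, -0.4, -1.0]
opening: 0.746
```

```bash
python3 - <<'E'
from h import *
sit(); p=vision.camera_params("wrist"); im=vision.grab_frame("wrist").copy()
L=np.array([441.4,364.9]); q=proj(p,[[*L,35],[*L,0]]); print(np.round(q,1).tolist())
t=vision.grab_frame("top"); c=np.clip(t[160:244,325:385].astype(float)*1.8,0,255).astype(np.uint8)
A=cv2.resize(c,(300,420),interpolation=cv2.INTER_CUBIC)
W=cv2.resize(im[50:330,150:480],(495,420),interpolation=cv2.INTER_CUBIC)
save("mix3",np.hstack([A,W]))
E
```

```text
10.8 [457.1 319.6 242.1] [ 3.131e+00 -2.000e-03  1.484e+00] [ 0.5 -0.4 -1. ] 0.746298849734513
[[298.5, 125.4], [299.9, 122.3]]
```

View pics/mix3.png

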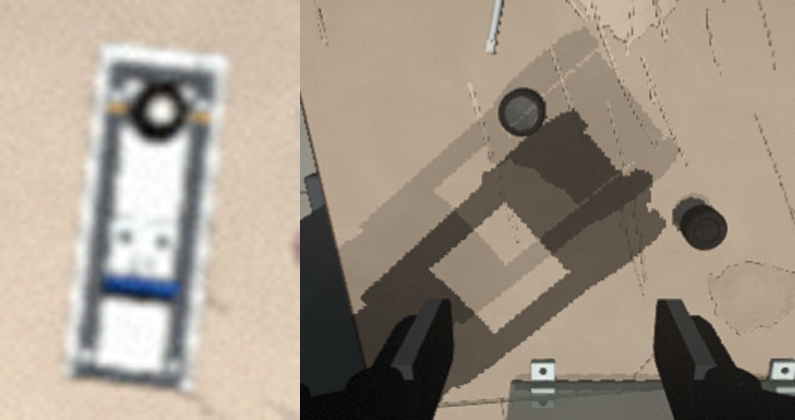

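The top view shows the specimen at (158,110), between the brass marks, and the plunger back out with the blue plate at (140,287). In the wrist view the loupe is at (522,112), within 1 px of the prediction.

Call:
move_arm(series="-0.5 0.55 -0.25 0 0 0 0; -0.5 0.55 -0.25 0 0 0 0; -0.5 0 0 0.8 0 0 0; -0.5 0 0 0.8 0 0 0; -0.5 0 0 0.8 0 0 0; -0.5 0 0 0.8 0 0 0; -0.5 0 0 0.6 0 0 0; -0.5 0 0 0.3 0 0 0; -0.5 0 0 0 0 0 0")

```text
clock: 12.02
eef_pos: [446.5, 353.6, 75.6]
tcp_rot: [3.129, -0.0, 1.471]
contact_force: [0.3, -0.1, 0.6]
opening: 0.752
```

```bash
python3 - <<'E'
from h import *
p=vision.camera_params("top"); print("mount",pix2z(p,np.array([[158,110]])/5+[324.6,159.6],25), "brass",pix2z(p,np.array([[117,107],[200,117]])/5+[324.6,159.6],16))
s=sit(); d=np.array([441.4,364.9,4])-s["eef_pos"]; print("tool shift/40",Ro.from_euler("xyz",s["tcp_rot"]).inv().apply(d)/40, s["qpos"])
E
```

```text
mount [[626.75129668 -30.30118526  25.        ]] brass [[629.69315296 -10.39989406  16.        ]
 [625.36871462 -51.60351872  16.        ]]
12.025 [446.5 353.6  75.6] [ 3.129 -0.     1.471] [ 0.3 -0.1  0.6] 0.7518751916841733
tool shift/40 [ 0.26941335 -0.17908506  1.78769931] [ 0.67248565  0.45806104  1.88010502 -0.0126195   0.79417706  0.78070002]
```

Call:
move_arm(series="-0.5 0.27 -0.18 0.2 0.7 0 0; -0.5 0 0 0.3 0 0 0; -0.5 0 0 0.3 0 0 0; -0.5 0 0 0.2 0 0 0; -0.5 0 0 0 0 0 0")

```text
clock: 12.65
eef_pos: [441.3, 366.7, 34.8]
tcp_rot: [3.139, -0.002, 1.472]
contact_force: [-0.7, -0.3, -0.0]
opening: 0.752
```

```bash
python3 - <<'E'
from h import *
s=sit(); d=np.array([441.4,364.9,4])-s["eef_pos"]; print("tool shift/40",Ro.from_euler("xyz",s["tcp_rot"]).inv().apply(d)/40)
E
```

```text
12.65 [441.3 366.7  34.8] [ 3.139e+00 -2.000e-03  1.472e+00] [-0.7 -0.3 -0. ] 0.7519807149080321
tool shift/40 [-0.04645478  0.00568785  0.76949924]
```

Call:
move_arm(series="-0.5 -0.05 0 0.3 0 0 0; -0.5 0 0 0.25 0 0 0; -0.5 0 0 0.15 0 0 0; -0.5 0 0 0.05 0 0 0; -0.5 0 0 0 0 0 0")

```text
clock: 13.28
eef_pos: [441.3, 364.6, 2.7]
tcp_rot: [3.139, -0.002, 1.471]
contact_force: [0.4, 0.9, -0.2]
opening: 0.749
```

Call:
move_arm(series="1 0 0 0 0 0 0; 1 0 0 0 0 0 0; 1 0 0 0 0 0 0; 1 0 0 0 0 0 0; 1 0 0 0 0 0 0; 1 0 0 0 0 0 0", grip_force=35)

```text
clock: 14.02
eef_pos: [441.8, 364.9, 3.6]
tcp_rot: [3.138, -0.003, 1.471]
contact_force: [0.5, -0.2, -0.3]
opening: 0.375
```

Call:
move_arm(series="1 0 0 -0.2 0 0 0; 1 0 0 -0.5 0 0 0; 1 0 0 -0.8 0 0 0; 1 0 0 -0.8 0 0 0; 1 0 0 -0.8 0 0 0; 1 0 0 -0.8 0 0 0; 1 0 0 -0.6 0 0 0; 1 0 0 -0.2 0 0 0; 1 0 0 0 0 0 0")

```text
clock: 15.15
eef_pos: [440.6, 363.9, 200.6]
tcp_rot: [3.138, -0.004, 1.471]
contact_force: [0.0, 0.1, -0.5]
opening: 0.373
```

```bash
python3 - <<'E'
from h import *
sit(); p=vision.camera_params("wrist"); im=vision.grab_frame("wrist"); sc=vision.grab_frame("scene")
s=r.sense(); q=proj(vision.camera_params("scene"),[s["eef_pos"]])[0]; x,y=int(np.clip(q[0]-60,0,520)),int(np.clip(q[1]-60,0,280)); print(q,x,y)
A=cv2.resize(sc[y:y+120,x:x+120],(360,360),interpolation=cv2.INTER_CUBIC); W=cv2.resize(im[160:340,220:420],(400,360),interpolation=cv2.INTER_CUBIC)
save("mix4",np.hstack([A,W]))
d=np.array([627.3,-30.8,s["eef_pos"][2]])-s["eef_pos"]; print("tool shift/40",Ro.from_euler("xyz",s["tcp_rot"]).inv().apply(d)/40)
E
```

```text
15.15 [440.6 363.9 200.6] [ 3.138 -0.004  1.471] [ 0.   0.1 -0.5] 0.37258132297209906
[218.57550734 219.53737418] 158 159
tool shift/40 [-9.34748049  5.632631   -0.01043957]
```

View pics/mix4.png

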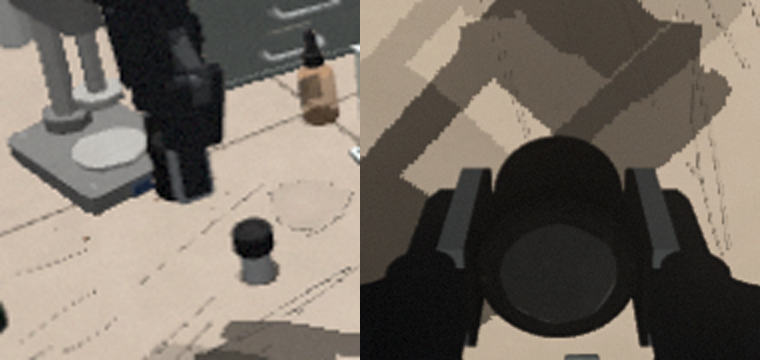

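The loupe is held. The wrist crop shows the lens at (557,270) between the pads, and the scene crop shows the eyepiece untouched at (255,250). I'll cross at TCP z = 200, with the loupe's underside about 97 mm above the guard top.

```bash
python3 - <<'E'
from h import *
s=r.sense(); p=vision.camera_params("wrist"); T=Ro.from_euler("xyz",s["tcp_rot"]); a=np.linspace(0,2*np.pi,8,endpoint=False)
for z in(3.6,-31.4): 
    for rr in (0,16.5):
        P=s["eef_pos"]+T.apply(np.c_[rr*np.cos(a),rr*np.sin(a),0*a+z]); q=(proj(p,P)-[220,160])*2+[360,0]; print(z,rr,np.round([q.min(0),q.max(0)],0).tolist())
E
```

```text
3.6 0 [[558.0, 190.0], [558.0, 190.0]]
3.6 16.5 [[493.0, 130.0], [623.0, 246.0]]
-31.4 0 [[558.0, 273.0], [558.0, 273.0]]
-31.4 16.5 [[477.0, 201.0], [640.0, 340.0]]
```

Call:
move_arm(series="1 -0.35 0.2 0 0 0 0; 1 -0.65 0.4 0 0 0 0; 1 -0.65 0.4 0 0 0 0; 1 -0.65 0.4 0 0 0 0; 1 -0.65 0.4 0 0 0 0; 1 -0.65 0.4 0 0 0 0; 1 -0.65 0.4 0 0 0 0; 1 -0.65 0.4 0 0 0 0; 1 -0.65 0.4 0 0 0 0; 1 -0.65 0.4 0 0 0 0; 1 -0.65 0.4 0 0 0 0; 1 -0.65 0.4 0 0 0 0; 1 -0.65 0.4 0 0 0 0; 1 -0.3 0.2 0 0 0 0; 1 0 0 0 0 0 0; 1 0 0 0 0 0 0")

```text
clock: 17.25
eef_pos: [611.4, -19.8, 184.2]
tcp_rot: [-3.121, 0.009, 1.469]
contact_force: [-0.4, -0.3, -0.2]
opening: 0.378
```

```bash
cat > go.py <<'E'
from h import *
import sys
s=sit(); d=np.array([627.2,-31,float(sys.argv[1])])-s["eef_pos"]; T=Ro.from_euler("xyz",s["tcp_rot"]); print("tool shift/40",T.inv().apply(d)/40)
u=T.apply([0,0,1]); print("turn xyz deg",np.degrees(T.inv().apply(np.cross(u,[0,0,-1]))))
E
python3 go.py 45
```

```text
17.25 [611.4 -19.8 184.2] [-3.121  0.009  1.469] [-0.4 -0.3 -0.2] 0.3783833843399266
tool shift/40 [-0.20781413  0.49336908  3.47214625]
turn xyz deg [-1.16908466e+00  5.05593701e-01 -5.44302151e-19]
```

Call:
move_arm(series="1 -0.1 0.25 0.2 -0.6 0.25 0; 1 -0.1 0.25 0.4 -0.6 0.25 0; 1 0 0 0.6 0 0 0; 1 0 0 0.6 0 0 0; 1 0 0 0.5 0 0 0; 1 0 0 0.3 0 0 0; 1 0 0 0.1 0 0 0; 1 0 0 0 0 0 0")

```text
clock: 18.25
eef_pos: [632.1, -28.2, 67.6]
tcp_rot: [3.139, -0.001, 1.473]
contact_force: [-0.2, 0.4, -0.8]
opening: 0.375
```

```bash
python3 go.py 39
```

```text
18.25 [632.1 -28.2  67.6] [ 3.139e+00 -1.000e-03  1.473e+00] [-0.2  0.4 -0.8] 0.3747341941422903
tool shift/40 [-0.08158101 -0.11586768  0.71397307]
turn xyz deg [ 1.36223642e-01 -7.86226391e-02  4.01490086e-21]
```

Call:
move_arm(series="1 -0.08 -0.12 0.1 0.1 0 0; 1 0 0 0.15 0 0 0; 1 0 0 0.1 0 0 0; 1 0 0 0 0 0 0")

```text
clock: 18.75
eef_pos: [627.7, -31.3, 54.3]
tcp_rot: [3.138, -0.001, 1.473]
contact_force: [-0.5, 0.4, -0.1]
opening: 0.374
```

```bash
python3 go.py 39; python3 - <<'E'
from h import *
s=r.sense(); p=vision.camera_params("wrist"); im=vision.grab_frame("wrist"); sp=vision.camera_params("scene"); sc=vision.grab_frame("scene"); t=vision.grab_frame("top")
W=cv2.resize(im[150:350,200:440],(480,400),interpolation=cv2.INTER_CUBIC)
q=proj(sp,[[627,-31,25]])[0]; x,y=int(q[0]-32),int(q[1]-40); A=cv2.resize(sc[y:y+80,x:x+64],(320,400),interpolation=cv2.INTER_CUBIC)
save("mix5",np.hstack([W,A]))
f=lambda P:np.round((proj(p,P)-[200,150])*2).tolist(); g=lambda P:np.round((proj(sp,P)-[x,y])*5+[480,0]).tolist()
c=s["eef_pos"]; P=[[627,-31,25],[627,-16,25],[627,-46,25],[642,-31,25],[612,-31,25],c-[0,0,3.6],c+[0,16.5,-3.6],c-[0,16.5,3.6]]
print(f(P));print(g(P))
E
```

```text
18.75 [627.7 -31.3  54.3] [ 3.138e+00 -1.000e-03  1.473e+00] [-0.5  0.4 -0.1] 0.3743594515655635
tool shift/40 [ 0.00485101 -0.01492291  0.3835795 ]
turn xyz deg [ 1.97514181e-01 -8.55264469e-02 -1.12011335e-20]
[[235.0, 166.0], [230.0, 118.0], [240.0, 212.0], [287.0, 162.0], [184.0, 171.0], [238.0, 210.0], [231.0, 150.0], [244.0, 266.0]]
[[642.0, 204.0], [621.0, 213.0], [662.0, 196.0], [625.0, 194.0], [659.0, 214.0], [641.0, 164.0], [618.0, 173.0], [663.0, 155.0]]
```

View pics/mix5.png

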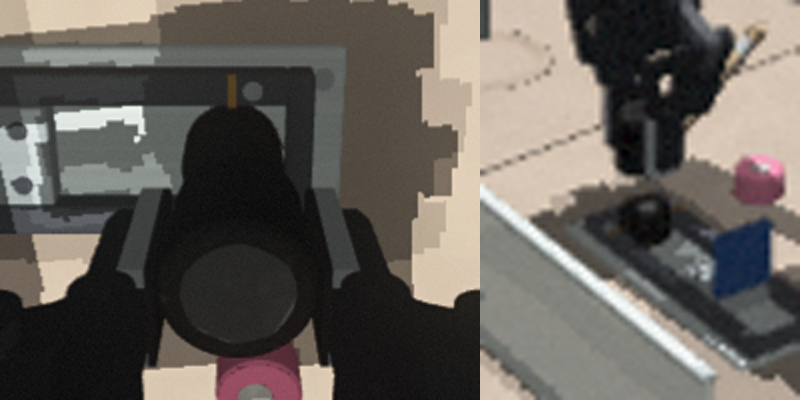

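The wrist view has the specimen's edges at columns 184–282, so its centre is within about 0.6 mm of the 235 predicted, and the loupe is over it. The scene view shows a clear gap and the plate sprung back. Now the final descent.

Call:
move_arm(series="1 0 -0.02 0.15 0.1 0 0; 1 0 0 0.1 0 0 0; 1 0 0 0.06 0 0 0; 1 0 0 0.02 0 0 0; 1 0 0 0 0 0 0; 1 0 0 0 0 0 0")

```text
clock: 19.65
eef_pos: [627.3, -31.1, 40.6]
tcp_rot: [3.139, -0.002, 1.473]
contact_force: [0.5, -1.1, -0.3]
opening: 0.372
```

```bash
python3 go.py 39
```

```text
19.65 [627.3 -31.1  40.6] [ 3.139e+00 -2.000e-03  1.473e+00] [ 0.5 -1.1 -0.3] 0.3719498184133257
tool shift/40 [ 0.00142596 -0.00371107  0.04024323]
turn xyz deg [ 1.29222781e-01 -8.82824333e-02 -1.09700916e-21]
```

Call:
move_arm(series="1 0 0 0.05 0 0 0; 1 0 0 0 0 0 0; 1 0 0 0 0 0 0; 1 0 0 0 0 0 0; 1 0 0 0 0 0 0")

```text
clock: 20.27
eef_pos: [627.5, -31.1, 38.8]
tcp_rot: [3.139, -0.002, 1.473]
contact_force: [0.3, -0.2, 0.8]
opening: 0.374
```

```bash
python3 go.py 39; python3 - <<'E'
from h import *
s=r.sense(); sp=vision.camera_params("scene"); sc=vision.grab_frame("scene"); t=vision.grab_frame("top")
print(np.abs(s["qvel"]).max())
c=np.clip(t[100:300,160:480].astype(float)*1.8,0,255).astype(np.uint8)
A=cv2.resize(c,(480,300),interpolation=cv2.INTER_CUBIC)
q=proj(sp,[[627,-31,25]])[0]; x,y=int(q[0]-32),int(q[1]-30); B=cv2.resize(sc[y:y+60,x:x+64],(320,300),interpolation=cv2.INTER_CUBIC)
print(np.round((proj(sp,[[627,-31,25],[627,-31,35]])-[x,y])*5+[480,0]))
save("mix6",np.hstack([A,B]))
E
```

```text
20.275 [627.5 -31.1  38.8] [ 3.139e+00 -2.000e-03  1.473e+00] [ 0.3 -0.2  0.8] 0.3737605343680901
tool shift/40 [ 0.00130105 -0.00839921 -0.00621504]
turn xyz deg [ 1.57344434e-01 -8.95552969e-02  2.16801662e-21]
0.0013304743636636748
[[642. 154.]
 [642. 139.]]
```

View pics/mix6.png

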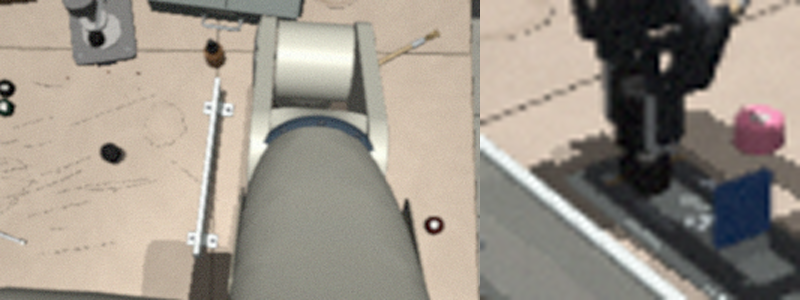

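The scene crop shows the loupe directly over the specimen at about (645,150), with the plate sprung out. The eyepiece, bottle and red specimen are in place in the top view, so I'm handing in.

```bash
python3 -c "
from h import *
print(r.sign_off()); sit()"
```

```text
the job is handed in; nothing more can be done
None
the job is handed in; nothing more can be done
```

The job is handed in at about 20 s on the clock. I pushed the blue plate onto its stop, and the last push reached 34 N at the wrist. The specimen then sat between the brass marks and the plunger sprang back out. I picked up the loupe and carried it over the guard with roughly 80 to 100 mm of clearance. It is now held still and upright over the specimen.

**Position:** the last reading put the loupe within about 0.5 mm of the aimed-for spot and tilted less than 0.2°. Its underside is at about 35 mm, so the gap is about 10 mm. The contact force was near zero and the opening steady at 0.374.

**Other objects:** the eyepiece, bottle and red specimen looked unmoved in the last top view.

**Less certain:**
- The gap comes from the TCP height at the grasp. The last scene picture is black on black there and cannot show it. The wrist view hinted that the loupe might sit 1 to 1.5 mm higher in the grip.
- The wrist camera and the top camera disagreed by about 1.5 mm on the feeder's position, within the stated calibration, so the centring is good to about that.

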